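# Shut down the slide warmer: heat off, unload, close the shutter

## Task

The blood films are dry: first turn the slide warmer's thermostat fully anticlockwise to its stop (off). Then unload every slide carrier: lift its front end by the upright grip to clear the lip, draw it out endwise from under the cover, and lay it in the steel tray, the carriers flat on the tray's floor side by side, slides upwards. When the deck is empty, draw its shutter fully forward to close it; leave the bottle, the beaker and the slide box standing where they are.

Things in the scene. Friction and masses are not known exactly. Their poses are not given: they have to be found in the camera images.
- warmer: slide warmer, a flat steel box fixed on the bench, 250 (x) x 362 (y) mm, its top (the deck) 55 mm above the bench. Origin at the centre of its underside at bench height; its front looks along its own -x, towards the robot; y to its left. The control wing with the thermostat knob is at its right, y = -181 to -91 mm; the lanes fill the rest, between two side rails 23 mm high.
- deck_mid (a point): middle of the warmer's deck, at deck height, x = 0, y = 45 mm of the warmer; axes as the warmer's. Four lanes run along x, centres at y = -48, 14, 76 and 138 mm of the warmer, each 40 mm wide between flat ribs that stand 5 mm above the deck. Lane rear wall: inner face at x = 109 mm.
- lip_mid (a point): middle of the top of the fixed retaining lip that runs along y across the front of all lanes: 13 mm above the deck, 5 mm thick, from x = -116 to -111 mm of the warmer
- cover_edge (a point): middle of the lower front edge of the fixed clear cover that roofs the lanes from here (x = 13 mm of the warmer) back to the rear wall; its underside is 19 mm, its top 23 mm above the deck. In front of it the lanes are open above.
- thermostat (a joint): thermostat knob on the warmer, upright axis; rad: 0 = fully anticlockwise from above (off, end stop), grows clockwise to 4.71. Stays where left (friction 0.04 N m). Its bar grip, 42 x 14 mm, stands 12 to 44 mm above the deck on a 44 mm disc (top 14 mm above the deck); at 0 the bar lies along the warmer's x, and it turns with the knob.
- thermostat_grip (a point): point on the thermostat knob's axis at grip height, 37 mm above the deck, at x = -35, y = -136 mm of the warmer; turns with the knob
- shutter (a joint): flat aluminium shutter (128 x 272 x 3 mm, top 27 mm above the deck) that slides on the warmer's side rails; value in m: 0 = parked on top of the rear cover, grows as it is drawn forward along the warmer's -x; 0.12 = end stop, the deck closed. Stays where left; takes about 2 N. It passes below the tops of carrier grips, so it closes only over an empty deck.
- shutter_handle (a point): middle of the shutter's upright black handle, 30 (x) x 12 (y) mm, from 27 to 61 mm above the deck; this point is 49 mm above the deck, at y = 45 mm of the warmer and x = 25 mm when parked, less as the shutter comes forward; axes as the warmer's
- tray: shallow open stainless tray, fixed on the bench, 290 (x) x 250 (y) x 18 mm high outside, 4 mm walls and floor about 4 mm thick. Origin at the centre of its underside, so its inner floor is 4 mm above it. Four carriers fit side by side along its x.
- carrier1: slide carrier (3 or 4 of the four are present): flat aluminium frame 200 x 34 x 8 mm, two glass slides on top, 0.08 to 0.17 kg. Origin at the centre of its underside, x along it, z up. An upright grip, 30 (x) x 12 (y) mm, top 42 mm above the underside, stands at x = -75 mm near its front (-x) end. It starts in a lane, front 4 to 14 mm behind the lip, rear about 85 mm under the cover.
- carrier1_grip (a point): point in the middle of that carrier's upright grip, at x = -75, y = 0, z = 32 mm of the carrier; axes as the carrier's
- carrier2: slide carrier (3 or 4 of the four are present): flat aluminium frame 200 x 34 x 8 mm, two glass slides on top, 0.08 to 0.17 kg. Origin at the centre of its underside, x along it, z up. An upright grip, 30 (x) x 12 (y) mm, top 42 mm above the underside, stands at x = -75 mm near its front (-x) end. It starts in a lane, front 4 to 14 mm behind the lip, rear about 85 mm under the cover.
- carrier2_grip (a point): point in the middle of that carrier's upright grip, at x = -75, y = 0, z = 32 mm of the carrier; axes as the carrier's
- carrier3: slide carrier (3 or 4 of the four are present): flat aluminium frame 200 x 34 x 8 mm, two glass slides on top, 0.08 to 0.17 kg. Origin at the centre of its underside, x along it, z up. An upright grip, 30 (x) x 12 (y) mm, top 42 mm above the underside, stands at x = -75 mm near its front (-x) end. It starts in a lane, front 4 to 14 mm behind the lip, rear about 85 mm under the cover.
- carrier3_grip (a point): point in the middle of that carrier's upright grip, at x = -75, y = 0, z = 32 mm of the carrier; axes as the carrier's
- carrier4: slide carrier (3 or 4 of the four are present): flat aluminium frame 200 x 34 x 8 mm, two glass slides on top, 0.08 to 0.17 kg. Origin at the centre of its underside, x along it, z up. An upright grip, 30 (x) x 12 (y) mm, top 42 mm above the underside, stands at x = -75 mm near its front (-x) end. It starts in a lane, front 4 to 14 mm behind the lip, rear about 85 mm under the cover.
- carrier4_grip (a point): point in the middle of that carrier's upright grip, at x = -75, y = 0, z = 32 mm of the carrier; axes as the carrier's
- reagent: bystander: amber reagent bottle, 44 mm across, 85 mm high, at the far right; origin at the centre of its base
- beaker: bystander: white beaker, 68 mm across, 80 mm high, at the far right; origin at the centre of its base
- slidebox: bystander: closed blue slide box 170 x 85 x 34 mm, at the far left; origin at the centre of its base

How it is judged:
On the way:
1. the thermostat is turned fully anticlockwise, to off (value of joint thermostat below 0.08 rad), for 0.2 s.
At the end, for the whole second after the job is handed in: The thermostat is within 0.08 rad of its anticlockwise stop; the shutter is within 6 mm of its forward stop; every carrier present lies at rest in the tray, flat on its floor (within 0.08 rad of level, underside within 5 mm of the floor, so not on the rim or on another carrier), slides up (value of joint thermostat below 0.08 rad and value of joint shutter above 0.114 m and x of carrier1 in the frame of tray between -0.06 and 0.06 m and y of carrier1 in the frame of tray between -0.12 and 0.12 m and z of each of carrier1, carrier2, carrier3, carrier4 in the frame of tray below 0.009 m and angle between each of carrier1, carrier2, carrier3, carrier4's own z axis and vertical below 0.08 rad and linear speed of each of carrier1, carrier2, carrier3, carrier4 below 0.02 m/s and x of carrier2 in the frame of tray between -0.06 and 0.06 m and y of carrier2 in the frame of tray between -0.12 and 0.12 m and x of carrier3 in the frame of tray between -0.06 and 0.06 m and y of carrier3 in the frame of tray between -0.12 and 0.12 m and x of carrier4 in the frame of tray between -0.06 and 0.06 m and y of carrier4 in the frame of tray between -0.12 and 0.12 m); the robot touches nothing.
It fails at once if a carrier is drawn out while the thermostat is still on (value of joint thermostat above 0.5 rad and x of any of carrier1, carrier2, carrier3, carrier4 in the frame of warmer below -0.07 m).
It fails at once if the reagent bottle is pushed away or tipped (distance of reagent from where it was at the start of the episode above 0.03 m or angle between reagent's own z axis and vertical above 0.5 rad).
It fails at once if the beaker is pushed away or tipped (distance of beaker from where it was at the start of the episode above 0.03 m or angle between beaker's own z axis and vertical above 0.5 rad).
It fails at once if the slide box is pushed away or tipped (distance of slidebox from where it was at the start of the episode above 0.03 m or angle between slidebox's own z axis and vertical above 0.5 rad).
Of carrier1, carrier2, carrier3, carrier4 only 3 to 4 are there at a start; the rules pass over those that are not, and their reading is None.
At some moment in a run one of carrier1, carrier2, carrier3, carrier4 may be knocked a few centimetres aside while the robot is not near it.
Once in a run the grip may slacken for a moment while it holds something.
It also fails if it takes over 210 s, if anything falls off the work surface, if the arm or the gripper's body presses on something with over 40 N, if the wrist force passes 120 N, or if a joint passes its speed limit or range.

## Robot

A 6-joint arm with a two-finger parallel gripper is mounted at the origin on the work surface. World frame = base frame: x ahead of the robot, y to its left, z up, the work surface at z = 0. Lengths are in m, angles in rad, forces in N, time in s.
With the tool pointing down it reaches from about 0.25 to 0.775 m from the base axis. Payload 4 kg.
Tool frame: the origin (TCP) lies on the centre line of the jaws, within the pads' length; the fingertips stand 17 mm ahead of it and the grasp point (between the pads) lies 2 mm behind it; z points along the fingers, y is the line along which they close (so a half turn about z gives the same grasp; the last joint's range is limited). The gripper opens to 85 mm and grips with 20 to 120 N. Pads are 22 mm wide; open, the fingers measure 114 mm over their backs; the gripper's body (76 mm by 85 mm) begins 54 mm behind the grasp point. The pads swing forward as they close: fully open they stand 13 mm farther back than shut.
Start: joints at [-1.407, 0.087, 1.371, -0, 1.684, -0.103], TCP at [0.145, -0.531, 0.248] pointing down, gripper open.
Joint ranges: [-3.1, 3.1], [-0.76, 2.03], [0.27, 2.55], [-1.08, 4.22], [0.17, 2.65], [-2.57, 2.57]. Speed limits (rad/s): [2.79, 2.79, 3.14, 3.14, 3.14, 3.14].

## Interface

Orientations are given as a 3x3 rotation matrix whose columns are the frame's x, y, z axes.
In Python, from rig import telemetry, cams, ctrl, spotter gives the robot as it stands. The module is installed in compiled form; this text tells all that it offers.
- The arm moves only by the tool step_arm, never from a script. Its argument "steps" is one flat list of numbers, 4 for each row, row after row: the shift along the tool's x, y, z in mm, then the turn about the tool's z in rad. A call has 1 to 12 rows; each row shifts and turns the commanded pose from where the row before left it, along the tool's axes as they then stand; what a row does not reach is not made up. A row lasts 1/10 s, in which the tool goes at most 50 mm and 8.59 degrees, less where a joint would pass 70% of its speed; a pose out of reach is approached as far as the arm can. A call is refused whole if a number of a shift passes 50 or a number of a turn 0.15, either way. A call with a gripper value outside its range is refused whole. "grip" is the finger opening in mm, from 0 to 85.4, set as the call begins (left out, the last holds). The fingers move at their own pace and stop on an object; "newtons" is the grip in N (left out, the last holds). Time passes only in rows, so rows that do not move let the fingers close. It gives the time, the measured TCP pose, the force, the opening and the grip force at its end, in the units of the state.
- telemetry.read_state(): the state, without advancing time (a new reading comes with each control period).
- cams.snapshot(name): name is "side" or "top"; returns a dict with "image" (400x640x3 uint8, red, green, blue), "fx", "fy", "cx", "cy" (pixels), "R" (3x3) and "t" (3): a world point X has camera coordinates R X + t. Camera axes: x right, y down, z forward; pixel columns grow to the right and rows downward; lengths in m; the calibration is good to about 2 mm. A picture is of the moment at which its call begins. There is no depth.
- ctrl.finish_job(): hands the job in; it is judged then, once.
Trained networks look in the newest picture that a camera, given by its name, has taken for a name from the list of things; names that differ only in an ending like _2 or _b are one class to them, and where a whole thing is asked for, a point or a joint stands for the part that bears it (a point fixed in the world has none). Each returns a list of dicts, best first, with "confidence" (0 to 1); they miss things now and then, are a little off and sometimes report something else, mostly with a low value. They report only what shows in the picture. A call takes as long as a camera call.
- spotter.look_for(camera, label): "at" ([x, y, z] in m, in the coordinates of the camera as it stood for that picture, good to about 4 mm: the middle of the surface that is visible of it).
- spotter.silhouettes(camera, label): "region" (400x640 bool, what is visible of it).
The state is a dict: "time": time; "joint_pos": joint angles; "qd": joint speeds; "effort": joint torques, N m; "tool_pos": TCP position; "tcp_rot": TCP orientation; "contact_force": force on the tool from outside, world axes, zero at the start; "torque": the same for the moment, N m; "finger_gap": opening from 0.0 (shut) to 1.0 (fully open); "finger_force": force on a finger pad.
Only numpy, scipy, OpenCV 4.12 (cv2) and the standard library are available. Lean on these libraries where they do the work, as an engineer would, in place of code of your own. Each camera call takes 0.05 s, during which the arm holds its last target. There are 200 camera calls.

## Working session

There is one attempt and no reset: what is moved stays moved. The work goes in short steps, Python scripts to look and compute and a tool call to move; the robot and the scene stay as the last step left them, time stands still between calls to the robot, and variables do not carry over. Pictures are saved under pics/ and viewed, at most 15 in all, crops included, and the job is handed in when it is done.

Besides the shell and the picture viewer there is one more tool, called after "Request:" in YAML: its name, and indented under it one key for each argument. step_arm: Moves the arm, as the interface text tells. Its arguments: {"type":"object","properties":{"steps":{"type":"array"},"grip":{"type":"number"},"newtons":{"type":"number"}},"required":["steps"]}

```bash
mkdir -p pics; cat > h.py <<'E'
import numpy as np, cv2
from rig import telemetry, cams, ctrl, spotter
def snap(n,f=None):
    s=cams.snapshot(n)
    if f: cv2.imwrite('pics/'+f,s['image'][:,:,::-1])
    s['R']=np.array(s['R']);s['t']=np.array(s['t']);return s
def w(s,p): return s['R'].T@(np.array(p)-s['t'])
def ray(s,u,v,z):
    d=s['R'].T@np.array([(u-s['cx'])/s['fx'],(v-s['cy'])/s['fy'],1]);c=-s['R'].T@s['t']
    return c+d*(z-c[2])/d[2]
def px(s,X):
    p=s['R']@np.array(X)+s['t'];return np.array([s['fx']*p[0]/p[2]+s['cx'],s['fy']*p[1]/p[2]+s['cy']])
def look(s,cam,l,n=6):
    for d in spotter.look_for(cam,l)[:n]:
        p=w(s,d['at']);print(cam,l,round(d['confidence'],2),p.round(3),px(s,p).round(0))
E
python3 - <<'E'
from h import *
for c in('top','side'):
    s=snap(c,c+'0.png'); print(c,(-s['R'].T@s['t']).round(3),s['R'].round(2).tolist(),s['fx'])
    for l in('warmer','tray','carrier1_grip','carrier1','thermostat_grip','shutter_handle','lip_mid','cover_edge','reagent','beaker','slidebox'): look(s,c,l)
st=telemetry.read_state();print(st)
E
```

```text
top [0.429 0.013 1.059] [[-0.02, -1.0, 0.03], [-0.99, 0.01, -0.13], [0.13, -0.03, -0.99]] 360.84402795845966
top warmer 0.59 [ 0.569 -0.074  0.062] [339. 201.]
top warmer 0.44 [ 0.7   -0.147  0.079] [365. 154.]
top warmer 0.32 [ 0.624 -0.333  0.083] [432. 179.]
top tray 0.59 [0.617 0.225 0.002] [236. 189.]
top carrier1_grip 0.61 [ 0.599 -0.25   0.063] [401. 190.]
top carrier1 0.96 [ 0.593 -0.184  0.061] [378. 193.]
top carrier1 0.92 [ 0.607 -0.25   0.063] [401. 187.]
top carrier1 0.81 [ 0.573 -0.073  0.063] [339. 200.]
top thermostat_grip 0.49 [ 0.626 -0.332  0.078] [431. 179.]
top shutter_handle 0.76 [ 0.702 -0.141  0.084] [363. 153.]
top shutter_handle 0.62 [ 0.606 -0.25   0.062] [401. 188.]
top lip_mid 0.68 [0.523 0.488 0.034] [139. 222.]
top lip_mid 0.58 [ 0.658 -0.187  0.06 ] [378. 170.]
top reagent 0.84 [ 0.56  -0.479  0.054] [481. 203.]
top reagent 0.74 [0.522 0.489 0.033] [139. 222.]
top reagent 0.53 [ 0.628 -0.33   0.079] [431. 179.]
top beaker 0.8 [ 0.477 -0.518  0.049] [496. 232.]
top slidebox 0.73 [0.521 0.488 0.036] [139. 223.]
side [0.203 0.898 0.705] [[-0.91, -0.41, 0.
[... 933 characters left out ...]
,
        1.68357818e+00, -1.03115350e-01]), 'qd': array([-0.00113133,  0.00225585,  0.00089725, -0.00051686,  0.00145213,
        0.00248801]), 'effort': array([ 7.20048865e-04, -3.51737666e+01, -3.13456929e+01, -7.76289608e-05,
        5.50653167e-04,  1.37971136e-05]), 'tool_pos': array([ 0.14501033, -0.53056295,  0.24834668]), 'tcp_rot': array([[ 9.64616142e-01,  2.63658296e-01,  4.99483936e-05],
       [ 2.63658300e-01, -9.64616134e-01, -1.18790764e-04],
       [ 1.68608560e-05,  1.27756797e-04, -9.99999992e-01]]), 'contact_force': array([-0.61763191, -0.86260219, -0.66338254]), 'torque': array([ 0.02518446, -0.0224881 , -0.00320865]), 'finger_force': 0.0, 'finger_gap': 1.0027931674291}
```

View pics/top0.png

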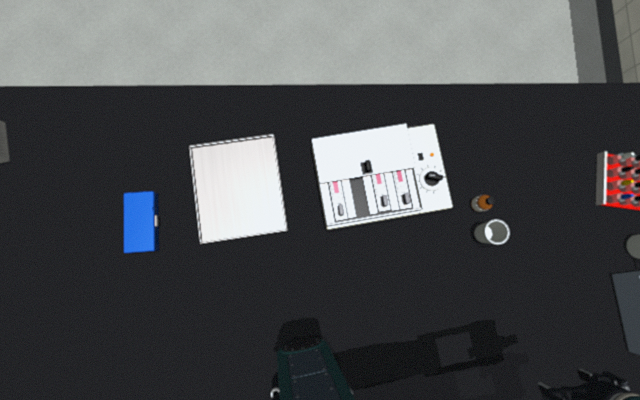

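View pics/side0.png

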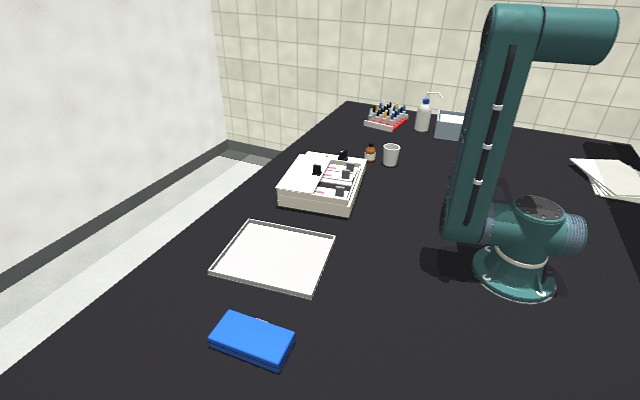

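The top view shows the blue box (139,222), the tray (238,190) and the warmer (380,177). Three carriers have grips near (340,210), (384,200) and (407,198), and the dark lane is empty. The knob is at (432,178). I'll enlarge it.

```bash
python3 - <<'E'
import cv2
a=cv2.imread('pics/top0.png')[115:240,300:460]
cv2.imwrite('pics/c0.png',cv2.resize(a,None,fx=5,fy=4.8,interpolation=cv2.INTER_CUBIC)[:600])
a=cv2.imread('pics/side0.png')[140:220,270:400]
cv2.imwrite('pics/c1.png',cv2.resize(a,None,fx=6,fy=6,interpolation=cv2.INTER_CUBIC)[:600])
E
```

```text
(no output)
```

View pics/c0.png

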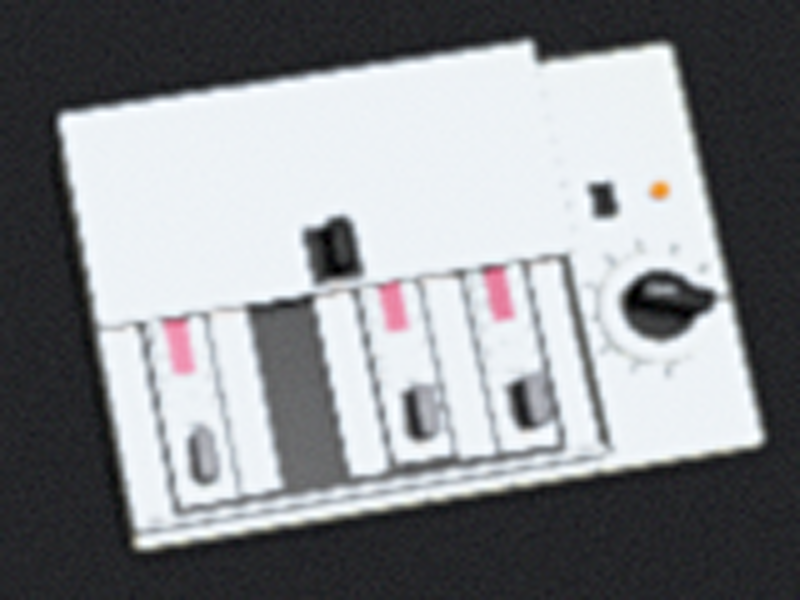

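The pointer faces the right of the warmer. The scale gap lies at front-right, so the knob is near 4.7 rad. I'll fit the poses next.

```bash
python3 - <<'E'
from h import *
from scipy.optimize import least_squares
s=snap('top')
def im(u,v): return ((u+.5)/5+300-.5,(v+.5)/4.8+115-.5)
# warmer-frame pts (x,y,z) and crop pixels
P=[((-.125,.181,.055),(137,545)),((-.125,-.181,.055),(764,440)),((.125,-.181,.055),(672,43)),
 ((-.113,-.045-.0+0.0-.0,.063),None)]
P=P[:3]+[((-.035,-.136,.097),(656,298))]
def T(q,p): c,n=np.cos(q[2]),np.sin(q[2]); return [q[0]+c*p[0]-n*p[1],q[1]+n*p[0]+c*p[1],p[2]]
f=lambda q:np.concatenate([px(s,T(q,a))-im(*b) for a,b in P])
r=least_squares(f,[.6,-.16,0.17]);q=r.x;print('warmer',q.round(4),r.fun.round(1))
for n,y in((1,138),(3,14),(4,-48)):
    print('lane',n,'grip guess',np.round(T(q,(-.081,y/1e3,.087)),3))
print('handle',np.round(T(q,(.025,.045,.104)),3),px(s,T(q,(.025,.045,.104))),'knob',np.round(T(q,(-.035,-.136,.092)),3))
for uv in((203,437),(424,393),(532,385),(332,232)):  # grip tops
    print(uv, ray(s,*im(*uv),.097 if uv[0]!=332 else .116).round(4))
# tray
m=max(spotter.silhouettes('top','tray'),key=lambda d:d['confidence'])['region'].astype(np.uint8)
rr=cv2.minAreaRect(cv2.findNonZero(m));b=cv2.boxPoints(rr);print([ray(s,*p,.018).round(3).tolist() for p in b]); print(np.mean([ray(s,*p,.018) for p in b],0))
for z in 'carrier1_grip','carrier2_grip','thermostat_grip': look(s,'top',z)
E
```

```text
warmer [ 0.6455 -0.1945  0.1532] [-1.4  0.4 -1.1  0.7 -1.2 -0.3  3.5 -0.9]
lane 1 grip guess [ 0.544 -0.071  0.087]
lane 3 grip guess [ 0.563 -0.193  0.087]
lane 4 grip guess [ 0.573 -0.254  0.087]
handle [ 0.663 -0.146  0.104] [366.12577615 164.61272247] knob [ 0.632 -0.334  0.092]
(203, 437) [ 0.5527 -0.0733  0.097 ]
(424, 393) [ 0.576 -0.194  0.097]
(532, 385) [ 0.5798 -0.2533  0.097 ]
(332, 232) [ 0.665  -0.1441  0.116 ]Traceback (most recent call last):
  File "<stdin>", line 18, in <module>
ValueError: max() iterable argument is empty
```

```bash
python3 - <<'E'
from h import *
from scipy.optimize import least_squares
s=snap('top')
def im(u,v): return ((u+.5)/5+300-.5,(v+.5)/4.8+115-.5)
def T(q,p): c,n=np.cos(q[2]),np.sin(q[2]); return [q[0]+c*p[0]-n*p[1],q[1]+n*p[0]+c*p[1],p[2]]
P=[((-.125,.181,.055),(137,545)),((-.125,-.181,.055),(764,440)),((.125,-.181,.055),(672,43)),((.025,.045,.116),(334,234)),((-.035,-.136,.099),(660,295))]
f=lambda q:np.concatenate([px(s,T(q,a))-im(*b) for a,b in P])
r=least_squares(f,[.6,-.16,0.17],loss='soft_l1');q=r.x;print('warmer',q.round(4),r.fun.round(1))
c,n=np.cos(q[2]),np.sin(q[2])
for uv in((203,437),(424,393),(532,385)):
    p=ray(s,*im(*uv),.097)[:2]-q[:2];print('grip in warmer',(c*p[0]+n*p[1]).round(4),(-n*p[0]+c*p[1]).round(4))
B=[ray(s,*p,.018)[:2] for p in((190,147),(273,135),(288,231),(200,243))]
print(np.round(B,3).tolist(),np.mean(B,0)); 
g=cv2.cvtColor(s['image'],cv2.COLOR_RGB2GRAY)[125:255,180:298]
m=(g>110).astype(np.uint8); k=cv2.findContours(m,0,1)[0]; rr=cv2.minAreaRect(max(k,key=cv2.contourArea)); b=cv2.boxPoints(rr)+[180,125];print(b.tolist())
B=np.array([ray(s,*p,.018)[:2] for p in b]);print(B.round(3).tolist(),B.mean(0),[np.linalg.norm(B[i]-B[i-1]).round(3) for i in range(4)], [np.arctan2(*(B[i]-B[i-1])[::-1]).round(3) for i in range(4)])
s2=snap('side')
for z in('carrier_grip','shutter_handle'): look(s2,'side',z)
for y in(.138,.014,-.048): print(y, px(s2,T(q,(-.075,y,.097))))
E
```

```text
warmer [ 0.6458 -0.196   0.1528] [-0.9  0.3 -0.6  0.6 -0.7 -0.4  1.   0.   3.5 -0.6]
grip in warmer -0.0734 0.1355
grip in warmer -0.0687 0.0126
grip in warmer -0.074 -0.0465
[[0.743, 0.358], [0.778, 0.115], [0.492, 0.072], [0.462, 0.322]] [0.61857071 0.21677203]
[[185.3799934387207, 145.66000366210938], [273.2999954223633, 133.10000228881836], [287.3199920654297, 231.24000549316406], [199.39999389648438, 243.8000030517578]]
[[0.748, 0.372], [0.784, 0.114], [0.491, 0.074], [0.459, 0.324]] [0.62036217 0.22084346] [np.float64(0.292), np.float64(0.261), np.float64(0.296), np.float64(0.252)] [np.float64(0.166), np.float64(-1.432), np.float64(-3.007), np.float64(1.696)]Traceback (most recent call last):
  File "<stdin>", line 18, in <module>
  File "h.py", line 14, in look
    for d in spotter.look_for(cam,l)[:n]:
             ~~~~~~~~~~~~~~~~^^^^^^^
ValueError: it knows: beaker, carrier, carrier1_grip, carrier2_grip, carrier3_grip, carrier4_grip, cover_edge, deck_mid, lip_mid, reagent, shutter, shutter_handle, slidebox, thermostat, thermostat_grip, tray, war
```

View pics/c1.png

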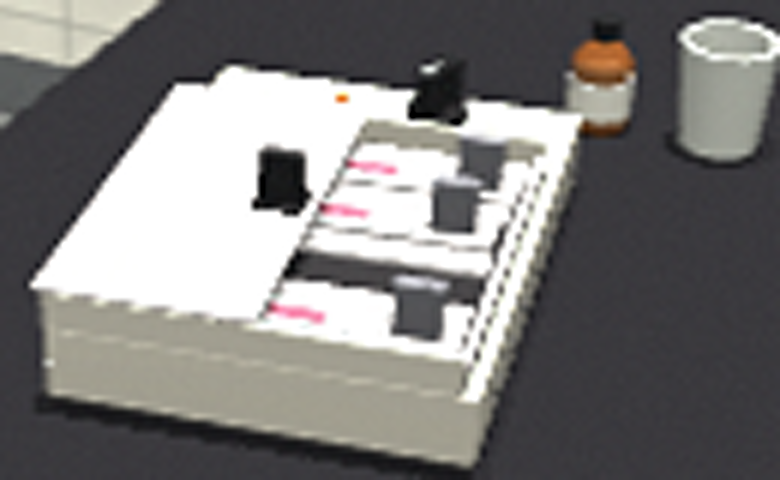

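```bash
cat > plan.py <<'E'
import sys, numpy as np, math, json
from rig import telemetry
WQ=(.6458,-.196,.1528); TQ=(.619,.2185,.155)
def W(x,y,q=WQ): c,n=np.cos(q[2]),np.sin(q[2]); return q[0]+c*x-n*y,q[1]+n*x+c*y
def plan(*wps,vmax=40,tmax=.14,p=None,yaw=None):
    """wps: (x,y,z,yaw) metres; prints tool rows in calls of 12"""
    s=telemetry.read_state();R=s['tcp_rot'];y0=math.atan2(R[1][0],R[0][0]) if yaw is None else yaw;p=np.array(s['tool_pos'] if p is None else p)
    print('t',round(s['time'],1),'p',p.round(4),'yaw',round(y0,3),'q6',s['joint_pos'][5].round(2),'F',np.round(s['contact_force'],1))
    rows=[]
    for x,yy,z,a in wps:
        d=np.array([x,yy,z])-p; t=y0-a; n=max(1,math.ceil(np.linalg.norm(d)*1e3/vmax),math.ceil(abs(t)/tmax))
        for i in range(n):
            e=d*1e3/n;c,s_=math.cos(y0),math.sin(y0)
            rows.append([round(e[0]*c+e[1]*s_,1),round(e[0]*s_-e[1]*c,1),round(-e[2],1),round(t/n,3)]);y0-=t/n
        p=np.array([x,yy,z])
    for i in range(0,len(rows),12): print(json.dumps(sum(rows[i:i+12],[])).replace(' ',''))
E
python3 -c "
from plan import *
k=W(-.035,-.136)
plan((*k,.2,.1528-math.pi/2),(*k,.095,.1528-math.pi/2))"
```

```text
t 1.4 p [ 0.145  -0.5306  0.2483] yaw 0.267 q6 -0.1 F [-0.2  0.  -0.7]
[37.2,-4.3,3.5,0.12,36.4,-8.7,3.5,0.12,35.1,-13.0,3.5,0.12,33.3,-17.1,3.5,0.12,31.0,-21.0,3.5,0.12,28.3,-24.6,3.5,0.12,25.1,-27.8,3.5,0.12,21.6,-30.6,3.5,0.12,17.8,-33.0,3.5,0.12,13.7,-34.9,3.5,0.12,9.4,-36.3,3.5,0.12,5.0,-37.1,3.5,0.12]
[0.5,-37.5,3.5,0.12,-4.0,-37.2,3.5,0.12,0.0,-0.0,35.0,0.0,0.0,-0.0,35.0,0.0,0.0,-0.0,35.0,0.0]
```

Request:
step_arm:
  steps: [37.2, -4.3, 3.5, 0.12, 36.4, -8.7, 3.5, 0.12, 35.1, -13.0, 3.5, 0.12, 33.3, -17.1, 3.5, 0.12, 31.0, -21.0, 3.5, 0.12, 28.3, -24.6, 3.5, 0.12, 25.1, -27.8, 3.5, 0.12, 21.6, -30.6, 3.5, 0.12, 17.8, -33.0, 3.5, 0.12, 13.7, -34.9, 3.5, 0.12, 9.4, -36.3, 3.5, 0.12, 5.0, -37.1, 3.5, 0.12]
  grip: 44
  newtons: 30

```text
time: 2.6
tool_pos: [0.5634, -0.362, 0.2061]
tcp_rot: [[0.383, -0.924, 0.0], [-0.924, -0.383, -0.0], [0.0, 0.0, -1.0]]
contact_force: [-0.3, -0.9, -0.7]
finger_gap: 0.514
finger_force: 0.0
```

Request:
step_arm:
  steps: [0.5, -37.5, 3.5, 0.12, -4.0, -37.2, 3.5, 0.12, 0, 0, 0, 0, 0, 0, 0, 0]

```text
time: 3.0
tool_pos: [0.6318, -0.3341, 0.1982]
tcp_rot: [[0.159, -0.987, -0.002], [-0.987, -0.159, 0.0], [-0.001, 0.002, -1.0]]
contact_force: [-0.2, 0.0, 0.0]
finger_gap: 0.511
finger_force: 0.0
```

```bash
python3 -c "
from plan import *
k=W(-.035,-.136)
plan((*k,.15,.1528-math.pi/2),(*k,.095,.1528-math.pi/2))
from h import *
snap('top','t1.png');snap('side','s1.png')
a=cv2.imread('pics/t1.png')[100:260,300:500];b=cv2.imread('pics/s1.png')[80:240,260:460]
cv2.imwrite('pics/m1.png',np.hstack([cv2.resize(x,(400,320)) for x in(a,b)]))
"
```

```text
t 3.0 p [ 0.6318 -0.3341  0.1982] yaw -1.411 q6 2.42 F [-0.2  0.   0. ]
[0.8,0.1,24.1,0.004,0.8,0.1,24.1,0.004,0.0,-0.0,27.5,0.0,0.0,-0.0,27.5,0.0]
```

View pics/m1.png

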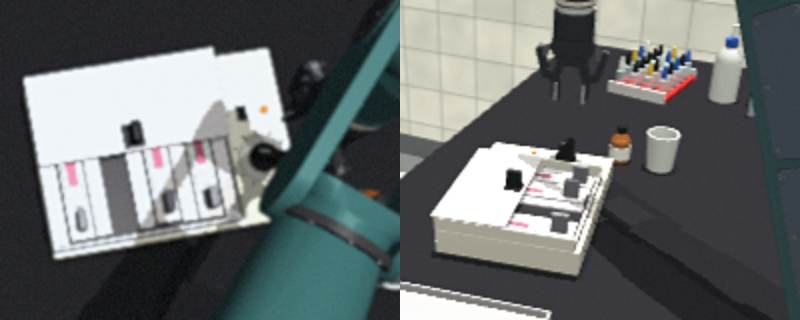

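In the side half the gripper stands above the knob at about (568,150), and nothing is disturbed. Next I descend and grip.

Request:
step_arm:
  steps: [0.8, 0, 24, 0.004, 0.8, 0, 24, 0.004, 0, 0, 27, 0, 0, 0, 28, 0, 0, 0, 0, 0]

```text
time: 3.6
tool_pos: [0.6279, -0.3358, 0.0912]
tcp_rot: [[0.147, -0.989, -0.009], [-0.989, -0.147, 0.005], [-0.006, 0.008, -1.0]]
contact_force: [-0.3, 0.1, -1.2]
finger_gap: 0.515
finger_force: 0.0
```

Request:
step_arm:
  steps: [0, 0, 0, 0, 0, 0, 0, 0, 0, 0, 0, 0, 0, 0, 0, 0, 0, 0, 0, 0]
  grip: 0

```text
time: 4.1
tool_pos: [0.6324, -0.3373, 0.0992]
tcp_rot: [[0.149, -0.989, 0.003], [-0.989, -0.149, -0.003], [0.004, -0.002, -1.0]]
contact_force: [-1.0, -1.2, 5.9]
finger_gap: 0.154
finger_force: 35.7
```

Request:
step_arm:
  steps: [0, 0, 0, -0.14, 0, 0, 0, -0.14, 0, 0, 0, -0.14, 0, 0, 0, -0.14, 0, 0, 0, -0.14, 0, 0, 0, -0.14, 0, 0, 0, -0.14, 0, 0, 0, -0.14, 0, 0, 0, -0.14, 0, 0, 0, -0.14, 0, 0, 0, -0.14, 0, 0, 0, -0.14]

```text
time: 5.3
tool_pos: [0.6317, -0.3383, 0.0993]
tcp_rot: [[0.966, 0.258, 0.002], [0.258, -0.966, -0.004], [0.001, 0.005, -1.0]]
contact_force: [-2.2, -2.1, 6.2]
finger_gap: 0.155
finger_force: 71.9
```

```bash
python3 -c "
from plan import *
s=telemetry.read_state();print(s['torque'],s['contact_force'],s['joint_pos'],s['finger_gap'],s['effort'])
plan((.632,-.3355,.095,0))"
```

```text
[-0.34327425  0.57105915 -2.03473023] [-2.22222503 -2.10591487  6.1548277 ] [-0.56964827  0.5166041   1.12522044 -0.00260553  1.49580434  0.74078691] 0.15450091480796213 [  4.32525337 -47.34862089 -27.63864934   0.9637576   -0.47484158
  -0.80666397]
t 5.3 p [ 0.6317 -0.3383  0.0993] yaw 0.261 q6 0.74 F [-2.2 -2.1  6.2]
[0.5,-1.3,2.1,0.13,0.3,-1.4,2.1,0.13]
```

A z torque of −2 N·m means the stop was reached after about 1.6 rad. I'll relax the turn, open and look.

Request:
step_arm:
  steps: [0, 0, 0, 0.05, 0, 0, 0, 0.03]

```text
time: 5.5
tool_pos: [0.6316, -0.3383, 0.0992]
tcp_rot: [[0.985, 0.173, 0.002], [0.174, -0.985, -0.004], [0.001, 0.004, -1.0]]
contact_force: [-1.9, -3.0, 6.6]
finger_gap: 0.157
finger_force: 37.0
```

```bash
python3 -c "
from plan import *
s=telemetry.read_state();print(s['torque'],s['contact_force'],s['finger_gap'],s['finger_force'])
plan((.632,-.3355,.095,0))"
```

```text
[-0.31002315  0.50875392 -0.44059974] [-1.88960116 -2.96748102  6.61238989] 0.1565645269829463 36.967440247535706
t 5.5 p [ 0.6316 -0.3383  0.0992] yaw 0.174 q6 0.83 F [-1.9 -3.   6.6]
[0.4,-1.3,2.1,0.087,0.3,-1.4,2.1,0.087]
```

Request:
step_arm:
  steps: [0, 0, 0, 0, 0, 0, 0, 0, 0, 0, 0, 0, 0, 0, -35, 0, 0, 0, -35, 0, -40, 0, -40, 0, -40, 0, 0, 0, -40, 0, 0, 0, -40, 0, 0, 0, -40, 0, 0, 0]
  grip: 40

```text
time: 6.5
tool_pos: [0.4381, -0.3706, 0.2013]
tcp_rot: [[0.984, 0.179, -0.0], [0.179, -0.984, 0.0], [-0.0, -0.0, -1.0]]
contact_force: [0.2, -0.6, 0.2]
finger_gap: 0.468
finger_force: 0.0
```

```bash
python3 -c "
from plan import *
plan((.632,-.3355,.2,.153))
from h import *
snap('top','t2.png');snap('side','s2.png')
a=cv2.imread('pics/t2.png')[110:240,300:460];b=cv2.imread('pics/s2.png')[130:230,270:390]
cv2.imwrite('pics/m2.png',np.hstack([cv2.resize(x,(400,330),interpolation=2) for x in(a,b)]))
"
```

```text
t 6.5 p [ 0.4381 -0.3706  0.2013] yaw 0.18 q6 0.59 F [ 0.2 -0.6  0.2]
[39.4,0.0,0.3,0.005,39.4,-0.2,0.3,0.005,39.4,-0.4,0.3,0.005,39.4,-0.6,0.3,0.005,39.4,-0.8,0.3,0.005]
```

View pics/m2.png

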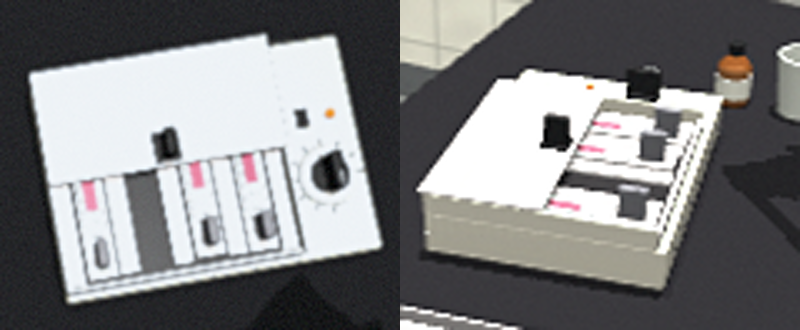

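The knob bar now lies along the warmer's x, at (333,170). Carriers 1, 3 and 4 in lanes y=138, 14 and −48 are untouched. I'll start with the lane at y=−48.

```bash
python3 -c "
from plan import *
k=W(-.076,-.047);print(k)
plan((*k,.15,.155),(*k,.095,.155))
plan((*W(-.111,-.047),.111,.155),(*W(-.166,-.047),.116,.155),(*W(-.18,-.047),.23,.155),p=(*k,.111),yaw=.155,vmax=20)
"
```

```text
(np.float64(0.5778391798420114), np.float64(-0.25402005621725576))
t 6.6 p [ 0.4356 -0.3713  0.2013] yaw 0.175 q6 0.59 F [ 1.1  0.7 -0.4]
[32.1,-18.1,10.3,0.004,32.0,-18.3,10.3,0.004,32.0,-18.4,10.3,0.004,31.9,-18.5,10.3,0.004,31.8,-18.6,10.3,0.004,0.0,0.0,27.5,-0.0,0.0,0.0,27.5,-0.0]
t 6.6 p [ 0.5778 -0.254   0.111 ] yaw 0.155 q6 0.59 F [ 1.1  0.7 -0.4]
[-17.5,-0.0,-0.0,0.0,-17.5,-0.0,-0.0,0.0,-18.3,-0.0,-1.7,0.0,-18.3,-0.0,-1.7,0.0,-18.3,-0.0,-1.7,0.0,-2.3,-0.0,-19.0,0.0,-2.3,-0.0,-19.0,0.0,-2.3,-0.0,-19.0,0.0,-2.3,-0.0,-19.0,0.0,-2.3,-0.0,-19.0,0.0,-2.3,-0.0,-19.0,0.0]
```

Request:
step_arm:
  steps: [32, -18, 10, 0.004, 32, -18, 10, 0.004, 32, -18, 10, 0.004, 32, -19, 10, 0.004, 32, -19, 10, 0.004, 0, 0, 0, 0, 0, 0, 28, 0, 0, 0, 27, 0, 0, 0, 0, 0, 0, 0, 0, 0]

```text
time: 7.6
tool_pos: [0.5814, -0.253, 0.0963]
tcp_rot: [[0.987, 0.158, -0.001], [0.158, -0.987, 0.001], [-0.001, -0.001, -1.0]]
contact_force: [-0.1, 0.6, 0.9]
finger_gap: 0.467
finger_force: 0.0
```

```bash
python3 -c "
from plan import *
plan((*W(-.076,-.047),.095,.155))
from h import *
snap('side','s3.png')
b=cv2.imread('pics/s3.png')[100:230,270:430]
cv2.imwrite('pics/m3.png',cv2.resize(b,(640,520),interpolation=2))
"
```

```text
t 7.6 p [ 0.5814 -0.253   0.0963] yaw 0.159 q6 0.91 F [-0.1  0.6  0.9]
[-3.6,0.4,1.3,0.004]
```

View pics/m3.png

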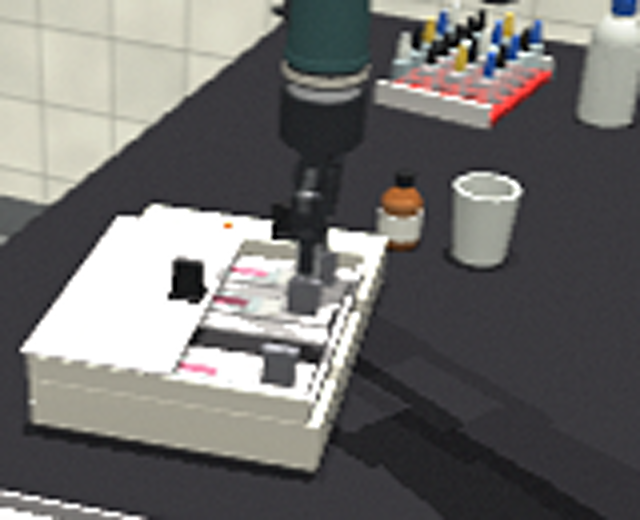

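The fingers (312,250) straddle the lane-4 grip (325,265), a few mm too far to the rear. I'll shift forward 6 mm, close, lift and draw.

Request:
step_arm:
  steps: [-6, 0, 1, 0.004, 0, 0, 0, 0]

```text
time: 7.85
tool_pos: [0.5756, -0.2548, 0.0975]
tcp_rot: [[0.988, 0.154, 0.002], [0.154, -0.988, -0.002], [0.002, 0.002, -1.0]]
contact_force: [-0.2, 0.8, 0.1]
finger_gap: 0.469
finger_force: 0.0
```

Request:
step_arm:
  steps: [0, 0, 0, 0, 0, 0, 0, 0, 0, 0, 0, 0, 0, 0, 0, 0, 0, 0, -8, 0, 0, 0, -8, 0, 0, 0, 0, 0]
  grip: 0

```text
time: 8.55
tool_pos: [0.5755, -0.2537, 0.1123]
tcp_rot: [[0.988, 0.154, -0.0], [0.154, -0.988, 0.001], [-0.0, -0.001, -1.0]]
contact_force: [0.3, -0.5, -2.0]
finger_gap: 0.128
finger_force: 34.5
```

```bash
python3 -c "
from plan import *
plan((*W(-.076,-.047),.095,.155))
from h import *
snap('side','s4.png')
b=cv2.imread('pics/s4.png')[100:230,270:430]
cv2.imwrite('pics/m4.png',cv2.resize(b,(640,520),interpolation=2))
"
```

```text
t 8.6 p [ 0.5755 -0.2537  0.1123] yaw 0.155 q6 0.91 F [ 0.3 -0.5 -2. ]
[2.2,0.7,17.3,0.0]
```

View pics/m4.png

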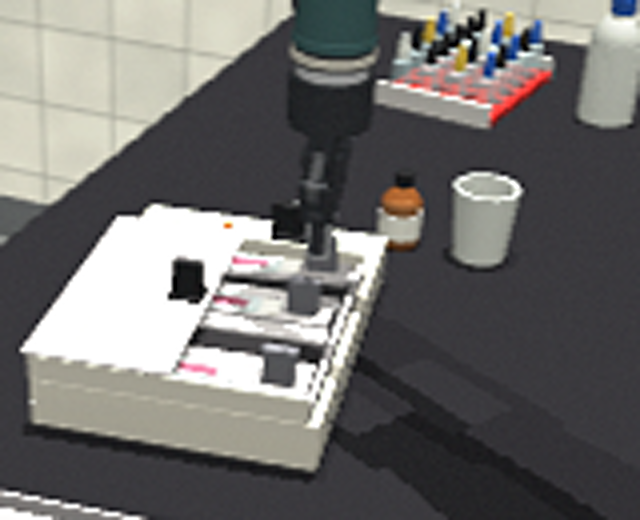

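The grip is held at about 11 mm opening and the front is raised at (330,270). I draw it out.

Request:
step_arm:
  steps: [-15, 0, 0, 0, -15, 0, -1, 0, -15, 0, -2, 0, -15, 0, -2, 0, -15, 0, -2, 0, -15, 0, -1, 0, -10, 0, 0, 0, 0, 0, 0, 0]

```text
time: 9.4
tool_pos: [0.4756, -0.2699, 0.1202]
tcp_rot: [[0.988, 0.153, 0.0], [0.153, -0.988, -0.001], [0.0, 0.001, -1.0]]
contact_force: [0.5, -0.1, -1.8]
finger_gap: 0.128
finger_force: 36.3
```

Request:
step_arm:
  steps: [-5, 0, -25, 0, -5, 0, -25, 0, 0, 0, -25, 0, 0, 0, -25, 0, 0, 0, -15, 0, 0, 0, 0, 0]

```text
time: 10.0
tool_pos: [0.4682, -0.2717, 0.2377]
tcp_rot: [[0.988, 0.154, 0.005], [0.154, -0.988, -0.003], [0.004, 0.004, -1.0]]
contact_force: [0.2, 0.2, -0.3]
finger_gap: 0.127
finger_force: 36.3
```

```bash
sed -i 's/TQ=.*/TQ=(.619,.2185,.14)/' plan.py; python3 -c "
from plan import *
for y in(-.07,):
  k=W(-.075,y,TQ);plan((*k,.225,.14),(*k,.10,.14))
from h import *
snap('side','s5.png')
b=cv2.imread('pics/s5.png')[60:260,230:480]
cv2.imwrite('pics/m5.png',cv2.resize(b,(640,520),interpolation=2))
"
```

```text
t 10.0 p [ 0.4682 -0.2717  0.2377] yaw 0.155 q6 0.79 F [ 0.2  0.2 -0.3]
[13.5,-35.7,1.2,0.001,13.5,-35.7,1.2,0.001,13.4,-35.7,1.2,0.001,13.4,-35.7,1.2,0.001,13.3,-35.7,1.2,0.001,13.3,-35.7,1.2,0.001,13.2,-35.8,1.2,0.001,13.2,-35.8,1.2,0.001,13.1,-35.8,1.2,0.001,13.1,-35.8,1.2,0.001,13.0,-35.8,1.2,0.001,0.0,0.0,31.2,0.0]
[0.0,0.0,31.2,0.0,0.0,0.0,31.2,0.0,0.0,0.0,31.2,0.0]
```

View pics/m5.png

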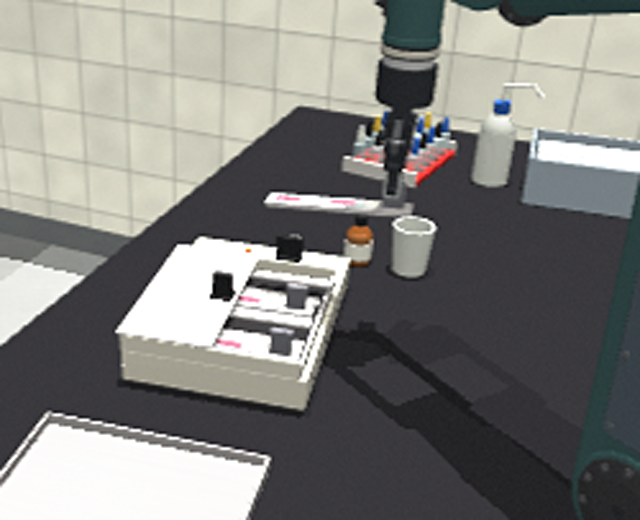

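The carrier hangs nearly level, with its grip at (393,190). I carry it to the tray.

Request:
step_arm:
  steps: [13.5, -35.7, 1, 0.001, 13.5, -35.7, 1, 0.001, 13.4, -35.7, 1, 0.001, 13.4, -35.7, 1, 0.001, 13.3, -35.7, 1, 0.001, 13.3, -35.7, 1, 0.001, 13.2, -35.8, 1, 0.001, 13.2, -35.8, 1, 0.001, 13.1, -35.8, 1, 0.001, 13.1, -35.8, 1, 0.001, 13, -35.8, 1, 0.001, 0, 0, 20, 0]

```text
time: 11.25
tool_pos: [0.5535, 0.1444, 0.2038]
tcp_rot: [[0.989, 0.149, 0.003], [0.149, -0.989, 0.003], [0.003, -0.003, -1.0]]
contact_force: [-0.2, 0.1, -1.1]
finger_gap: 0.13
finger_force: 36.3
```

Request:
step_arm:
  steps: [0, 0, 31, 0, 0, 0, 31, 0, 0, 0, 31, 0, 0, 0, 12, 0, 0, 0, 0, 0]

```text
time: 11.75
tool_pos: [0.5501, 0.1392, 0.0946]
tcp_rot: [[0.99, 0.143, -0.008], [0.143, -0.99, -0.001], [-0.008, 0.0, -1.0]]
contact_force: [0.4, 0.5, -0.4]
finger_gap: 0.128
finger_force: 36.3
```

```bash
python3 -c "
from plan import *
k=W(-.075,-.07,TQ);print(k);plan((*k,.055,.14),(*k,.044,.14),vmax=10)
from h import *
s=snap('side','s6.png');look(s,'side','carrier');look(s,'side','tray')
"
```

```text
(np.float64(0.5545018183091488), np.float64(0.13871914666679766))
t 11.8 p [0.5501 0.1392 0.0946] yaw 0.144 q6 1.57 F [ 0.4  0.5 -0.4]
[1.1,0.3,9.9,0.001,1.1,0.3,9.9,0.001,1.1,0.3,9.9,0.001,1.1,0.3,9.9,0.001,0.0,0.0,5.5,0.0,0.0,0.0,5.5,0.0]
side carrier 0.9 [0.611 0.158 0.054] [289. 230.]
side carrier 0.65 [ 0.57  -0.188  0.066] [344. 178.]
side carrier 0.62 [ 0.549 -0.074  0.063] [338. 194.]
side tray 0.87 [0.619 0.245 0.004] [273. 260.]
```

Request:
step_arm:
  steps: [1, 0, 10, 0, 1, 0, 10, 0, 1, 0, 10, 0, 1, 0, 10, 0, 0, 0, 6, 0, 0, 0, 2, 0, 0, 0, 0, 0, 0, 0, 0, 0]

```text
time: 12.7
tool_pos: [0.5569, 0.1402, 0.051]
tcp_rot: [[0.99, 0.143, 0.001], [0.143, -0.99, 0.0], [0.001, 0.0, -1.0]]
contact_force: [0.3, 0.1, -0.3]
finger_gap: 0.129
finger_force: 36.4
```

```bash
python3 -c "
from plan import *
plan((*W(-.075,-.07,TQ),.044,.14))
from h import *
s=snap('side','s7.png')
b=cv2.imread('pics/s7.png')[130:320,190:400]
cv2.imwrite('pics/m7.png',cv2.resize(b,(640,580),interpolation=2))
"
```

```text
t 12.7 p [0.5569 0.1402 0.051 ] yaw 0.144 q6 1.57 F [ 0.3  0.1 -0.3]
[-2.6,1.1,7.0,0.004]
```

View pics/m7.png

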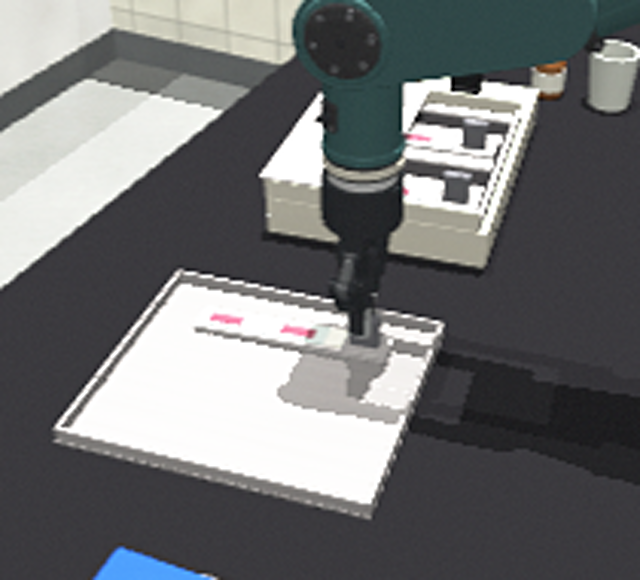

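The carrier is just above the tray floor, well inside the right wall (carrier at 195–390, 325–350). I'll lower, release and rise.

Request:
step_arm:
  steps: [0, 0, 3, 0, 0, 0, 2, 0, 0, 0, 1, 0, 0, 0, 0, 0]

```text
time: 13.15
tool_pos: [0.5567, 0.1402, 0.0454]
tcp_rot: [[0.99, 0.143, 0.001], [0.143, -0.99, -0.0], [0.001, 0.0, -1.0]]
contact_force: [-2.7, -0.4, 5.0]
finger_gap: 0.128
finger_force: 37.1
```

Request:
step_arm:
  steps: [0, 0, 0, 0, 0, 0, 0, 0, 0, 0, 0, 0, 0, 0, 0, 0, 0, 0, -20, 0, 0, 0, -40, 0, 0, 0, -40, 0, 0, 0, 0, 0]
  grip: 40

```text
time: 13.95
tool_pos: [0.5605, 0.1408, 0.1523]
tcp_rot: [[0.99, 0.143, 0.014], [0.143, -0.99, 0.002], [0.014, -0.0, -1.0]]
contact_force: [0.4, -0.4, 0.8]
finger_gap: 0.469
finger_force: 0.0
```

```bash
python3 -c "
from plan import *
k=W(-.073,.013);plan((*k,.16,.155),(*k,.097,.155))
from h import *
s=snap('side','s8.png');look(s,'side','carrier')
"
```

```text
t 13.9 p [0.5605 0.1408 0.1523] yaw 0.144 q6 1.57 F [ 0.4 -0.4  0.8]
[-4.1,37.0,-0.9,-0.001,-4.2,37.0,-0.9,-0.001,-4.2,37.0,-0.9,-0.001,-4.2,37.0,-0.9,-0.001,-4.3,37.0,-0.9,-0.001,-4.3,37.0,-0.9,-0.001,-4.4,37.0,-0.9,-0.001,-4.4,37.0,-0.9,-0.001,-4.5,37.0,-0.9,-0.001,0.0,0.0,31.5,-0.0,0.0,0.0,31.5,-0.0]
side carrier 0.77 [0.614 0.156 0.014] [289. 240.]
side carrier 0.58 [ 0.576 -0.185  0.065] [343. 178.]
side carrier 0.55 [ 0.555 -0.074  0.063] [337. 194.]
```

Request:
step_arm:
  steps: [-4, 37, -1, 0, -4, 37, -1, 0, -4, 37, -1, -0.002, -4, 37, -1, -0.002, -4, 37, -1, -0.002, -4, 37, -1, -0.002, -4.5, 37, -1, -0.002, -4.5, 37, -1, -0.002, -4.5, 37, -1, 0, 0, 0, 0, 0, 0, 0, 0, 0]

```text
time: 15.15
tool_pos: [0.5676, -0.1949, 0.1512]
tcp_rot: [[0.988, 0.153, -0.004], [0.153, -0.988, 0.002], [-0.003, -0.003, -1.0]]
contact_force: [0.1, 0.8, 0.4]
finger_gap: 0.469
finger_force: 0.0
```

```bash
python3 -c "
from plan import *
k=W(-.073,.013);plan((*k,.097,.155))
from h import *
s=snap('side','s9.png');look(s,'side','carrier')
"
```

```text
t 15.2 p [ 0.5676 -0.1949  0.1512] yaw 0.154 q6 0.99 F [0.1 0.8 0.4]
[2.0,-0.0,27.1,-0.001,2.0,-0.0,27.1,-0.001]
side carrier 0.81 [0.614 0.154 0.014] [289. 240.]
side carrier 0.6 [ 0.577 -0.187  0.065] [342. 177.]
```

Request:
step_arm:
  steps: [2, 0, 20, 0, 2, 0, 20, 0, 0, 0, 14, 0, 0, 0, 0, 0, 0, 0, 0, 0]

```text
time: 15.75
tool_pos: [0.5726, -0.1934, 0.0996]
tcp_rot: [[0.988, 0.156, -0.001], [0.156, -0.988, 0.0], [-0.0, -0.0, -1.0]]
contact_force: [0.2, 0.5, -0.4]
finger_gap: 0.467
finger_force: 0.0
```

Request:
step_arm:
  steps: [0, 0, 0, 0, 0, 0, 0, 0, 0, 0, 0, 0, 0, 0, 0, 0, 0, 0, -8, 0, 0, 0, -8, 0, 0, 0, 0, 0]
  grip: 0

```text
time: 16.45
tool_pos: [0.5727, -0.1942, 0.1164]
tcp_rot: [[0.988, 0.155, 0.0], [0.155, -0.988, -0.0], [0.0, 0.0, -1.0]]
contact_force: [-0.3, -0.4, -2.2]
finger_gap: 0.126
finger_force: 33.8
```

```bash
python3 -c "
from plan import *
plan((*W(-.173,.013),.12,.155))
from h import *
snap('side','s10.png')
b=cv2.imread('pics/s10.png')[100:300,190:440]
cv2.imwrite('pics/m10.png',cv2.resize(b,(750,600),interpolation=2))
"
```

```text
t 16.4 p [ 0.5727 -0.1942  0.1164] yaw 0.156 q6 0.99 F [-0.3 -0.4 -2.2]
[-33.7,-0.1,-1.2,0.0,-33.7,-0.1,-1.2,0.0,-33.7,-0.1,-1.2,0.0]
```

View pics/m10.png

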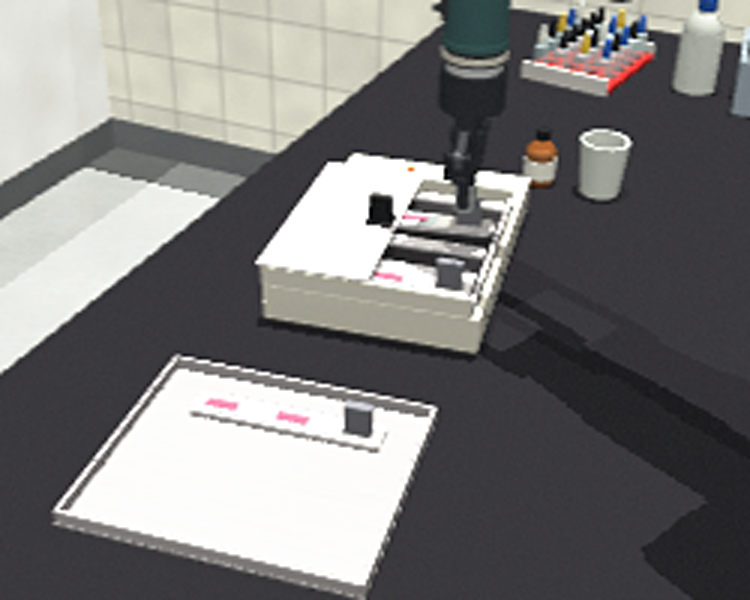

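The first carrier lies flat in the tray (190–380, 400–445). The second is held with its front raised at (468,212). I draw it out.

Request:
step_arm:
  steps: [-15, 0, 0, 0, -15, 0, -1, 0, -15, 0, -2, 0, -15, 0, -2, 0, -15, 0, -2, 0, -15, 0, -1, 0, -13, 0, 0, 0, 0, 0, 0, 0]

```text
time: 17.3
tool_pos: [0.4695, -0.2105, 0.124]
tcp_rot: [[0.988, 0.154, -0.0], [0.154, -0.988, -0.0], [-0.0, 0.0, -1.0]]
contact_force: [-0.3, -0.4, -1.3]
finger_gap: 0.128
finger_force: 33.9
```

Request:
step_arm:
  steps: [-5, 0, -25, 0, -5, 0, -25, 0, 0, 0, -25, 0, 0, 0, -25, 0, 0, 0, -15, 0, 0, 0, 0, 0]

```text
time: 17.9
tool_pos: [0.4623, -0.2123, 0.2416]
tcp_rot: [[0.988, 0.155, 0.005], [0.155, -0.988, -0.003], [0.005, 0.004, -1.0]]
contact_force: [-0.0, -1.0, -0.9]
finger_gap: 0.125
finger_force: 34.0
```

```bash
python3 -c "
from plan import *
k=W(-.075,0,TQ);plan((*k,.225,.14),(*k,.09,.14))
from h import *
s=snap('side','s11.png');look(s,'side','carrier')
"
```

```text
t 17.9 p [ 0.4623 -0.2123  0.2416] yaw 0.156 q6 0.87 F [-0.  -1.  -0.9]
[13.3,-36.6,1.5,0.001,13.3,-36.6,1.5,0.001,13.2,-36.6,1.5,0.001,13.2,-36.6,1.5,0.001,13.1,-36.7,1.5,0.001,13.1,-36.7,1.5,0.001,13.0,-36.7,1.5,0.001,13.0,-36.7,1.5,0.001,12.9,-36.7,1.5,0.001,12.9,-36.8,1.5,0.001,12.8,-36.8,1.5,0.001,0.0,0.0,33.8,0.0]
[0.0,0.0,33.8,0.0,0.0,0.0,33.8,0.0,0.0,0.0,33.8,0.0]
side carrier 0.97 [ 0.509 -0.192  0.198] [364. 146.]
side carrier 0.73 [ 0.553 -0.066  0.064] [336. 195.]
side carrier 0.7 [0.613 0.155 0.014] [289. 240.]
side carrier 0.24 [ 0.702 -0.124  0.081] [304. 174.]
```

Request:
step_arm:
  steps: [13.2, -36.6, 1.5, 0.001, 13.2, -36.6, 1.5, 0.001, 13.2, -36.6, 1.5, 0.001, 13.2, -36.6, 1.5, 0.001, 13.1, -36.7, 1.5, 0.001, 13.1, -36.7, 1.5, 0.001, 13, -36.7, 1.5, 0.001, 13, -36.7, 1.5, 0.001, 13, -36.7, 1.5, 0.001, 13, -36.8, 1.5, 0.001, 12.8, -36.8, 1.5, 0.001, 0, 0, 20, 0]

```text
time: 19.2
tool_pos: [0.5432, 0.2137, 0.2019]
tcp_rot: [[0.989, 0.15, 0.002], [0.15, -0.989, 0.003], [0.002, -0.003, -1.0]]
contact_force: [0.7, -0.6, -1.0]
finger_gap: 0.128
finger_force: 33.9
```

Request:
step_arm:
  steps: [0, 0, 31, 0, 0, 0, 31, 0, 0, 0, 31, 0, 0, 0, 20, 0, 0, 0, 0, 0, 0, 0, 0, 0]

```text
time: 19.8
tool_pos: [0.5418, 0.2087, 0.0877]
tcp_rot: [[0.99, 0.144, -0.003], [0.144, -0.99, -0.001], [-0.003, 0.0, -1.0]]
contact_force: [0.9, 0.8, -0.9]
finger_gap: 0.128
finger_force: 33.9
```

```bash
python3 -c "
from plan import *
k=W(-.075,0,TQ);plan((*k,.055,.14),(*k,.047,.14),vmax=10)
from h import *
s=snap('side','s12.png');look(s,'side','carrier')
"
```

```text
t 19.8 p [0.5418 0.2087 0.0877] yaw 0.145 q6 1.7 F [ 0.9  0.8 -0.9]
[0.7,0.3,8.2,0.001,0.7,0.3,8.2,0.001,0.7,0.3,8.2,0.001,0.7,0.3,8.2,0.001,0.0,0.0,8.0,-0.0]
side carrier 0.58 [0.644 0.154 0.01 ] [281. 238.]
side carrier 0.57 [0.596 0.226 0.049] [283. 247.]
side carrier 0.49 [ 0.549 -0.07   0.065] [338. 195.]
side carrier 0.19 [ 0.589 -0.147  0.052] [335. 185.]
```

Request:
step_arm:
  steps: [1, 0, 10, 0, 1, 0, 10, 0, 1, 0, 10, 0, 0, 0, 6, 0, 0, 0, 3, 0, 0, 0, 1, 0, 0, 0, 0, 0]

```text
time: 20.6
tool_pos: [0.5455, 0.2093, 0.0499]
tcp_rot: [[0.99, 0.144, 0.0], [0.144, -0.99, -0.0], [0.0, 0.0, -1.0]]
contact_force: [-2.8, -0.8, 4.2]
finger_gap: 0.13
finger_force: 34.6
```

```bash
python3 -c "
from plan import *
k=W(-.077,.137);plan((*k,.16,.155))"
```

```text
t 20.6 p [0.5455 0.2093 0.0499] yaw 0.145 q6 1.7 F [-2.8 -0.8  4.2]
[-4.7,34.9,-13.8,-0.001,-4.7,34.9,-13.8,-0.001,-4.8,34.9,-13.8,-0.001,-4.8,34.9,-13.8,-0.001,-4.8,34.9,-13.8,-0.001,-4.9,34.9,-13.8,-0.001,-4.9,34.9,-13.8,-0.001,-5.0,34.9,-13.8,-0.001]
```

Request:
step_arm:
  steps: [0, 0, 1, 0, 0, 0, 0, 0]

```text
time: 20.8
tool_pos: [0.5456, 0.2093, 0.0499]
tcp_rot: [[0.99, 0.144, 0.0], [0.144, -0.99, -0.0], [0.0, 0.0, -1.0]]
contact_force: [-4.9, -2.4, 7.7]
finger_gap: 0.129
finger_force: 35.2
```

Request:
step_arm:
  steps: [0, 0, 0, 0, 0, 0, 0, 0, 0, 0, 0, 0, 0, 0, 0, 0, 0, 0, -20, 0, 0, 0, -40, 0, 0, 0, -40, 0, 0, 0, 0, 0]
  grip: 40

```text
time: 21.6
tool_pos: [0.5494, 0.2104, 0.1558]
tcp_rot: [[0.989, 0.144, 0.014], [0.144, -0.99, 0.004], [0.014, -0.002, -1.0]]
contact_force: [0.5, -0.1, 0.3]
finger_gap: 0.473
finger_force: 0.0
```

Request:
step_arm:
  steps: [-5, 35, 0, 0, -5, 35, 0, 0, -5, 35, 0, -0.002, -5, 35, 0, -0.002, -5, 35, 0, -0.002, -5, 35, 0, -0.002, -5, 35, 0, -0.002, -5, 35, 0, 0, 0, 0, 0, 0]

```text
time: 22.5
tool_pos: [0.5471, -0.0776, 0.1473]
tcp_rot: [[0.989, 0.149, -0.001], [0.149, -0.989, -0.002], [-0.001, 0.002, -1.0]]
contact_force: [0.2, -0.4, -0.5]
finger_gap: 0.466
finger_force: 0.0
```

```bash
python3 -c "
from plan import *
k=W(-.077,.137);plan((*k,.1,.155))
from h import *
s=snap('side','s13.png');look(s,'side','carrier')
snap('top','t13.png')
a=cv2.imread('pics/t13.png')[110:270,180:400];b=cv2.imread('pics/s13.png')[130:300,190:400]
cv2.imwrite('pics/m13.png',np.hstack([cv2.resize(x,(400,320),interpolation=2) for x in(a,b)]))
"
```

```text
t 22.5 p [ 0.5471 -0.0776  0.1473] yaw 0.15 q6 1.18 F [ 0.2 -0.4 -0.5]
[1.2,-2.5,23.7,-0.003,1.3,-2.5,23.7,-0.003]
side carrier 0.88 [0.595 0.228 0.012] [283. 257.]
side carrier 0.68 [0.614 0.155 0.01 ] [289. 241.]
side carrier 0.68 [0.624 0.257 0.005] [269. 262.]
side carrier 0.64 [ 0.555 -0.066  0.063] [336. 195.]
```

View pics/m13.png

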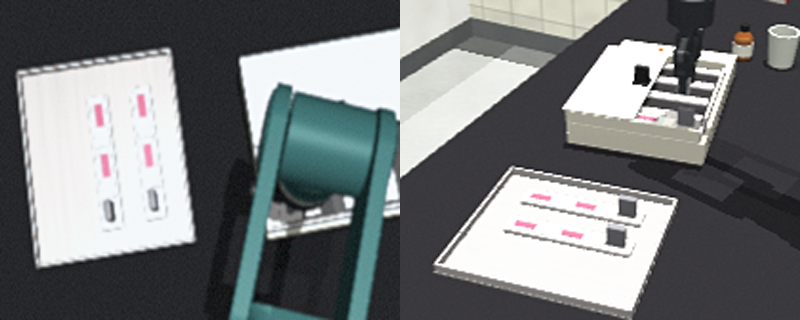

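Both carriers lie flat side by side in the tray, in the top half at (100,160) and (148,155). Now the last carrier.

Request:
step_arm:
  steps: [1, -2.5, 20, -0.003, 1, -2.5, 20, -0.003, 0, 0, 8, 0, 0, 0, 0, 0, 0, 0, 0, 0]

```text
time: 23.15
tool_pos: [0.549, -0.0678, 0.1007]
tcp_rot: [[0.987, 0.161, 0.001], [0.161, -0.987, -0.0], [0.001, 0.0, -1.0]]
contact_force: [0.4, -0.6, 0.5]
finger_gap: 0.471
finger_force: 0.0
```

Request:
step_arm:
  steps: [0, 0, 0, 0, 0, 0, 0, 0, 0, 0, 0, 0, 0, 0, 0, 0, 0, 0, -8, 0, 0, 0, -8, 0, 0, 0, 0, 0]
  grip: 0

```text
time: 23.85
tool_pos: [0.5483, -0.0677, 0.117]
tcp_rot: [[0.987, 0.16, -0.001], [0.16, -0.987, 0.001], [-0.0, -0.001, -1.0]]
contact_force: [-1.3, -0.1, -2.4]
finger_gap: 0.129
finger_force: 29.4
```

```bash
python3 -c "
from plan import *
plan((*W(-.173,.137),.12,.155))
from h import *
s=snap('side','s14.png');look(s,'side','carrier')
b=cv2.imread('pics/s14.png')[130:230,260:400]
cv2.imwrite('pics/m14.png',cv2.resize(b,(700,500),interpolation=2))
"
```

```text
t 23.9 p [ 0.5483 -0.0677  0.117 ] yaw 0.161 q6 1.18 F [-1.3 -0.1 -2.4]
[-32.1,1.3,-1.0,0.002,-32.1,1.3,-1.0,0.002,-32.1,1.4,-1.0,0.002]
side carrier 0.85 [0.598 0.225 0.012] [283. 256.]
side carrier 0.84 [0.615 0.157 0.013] [289. 240.]
side carrier 0.72 [ 0.564 -0.061  0.076] [333. 192.]
```

View pics/m14.png

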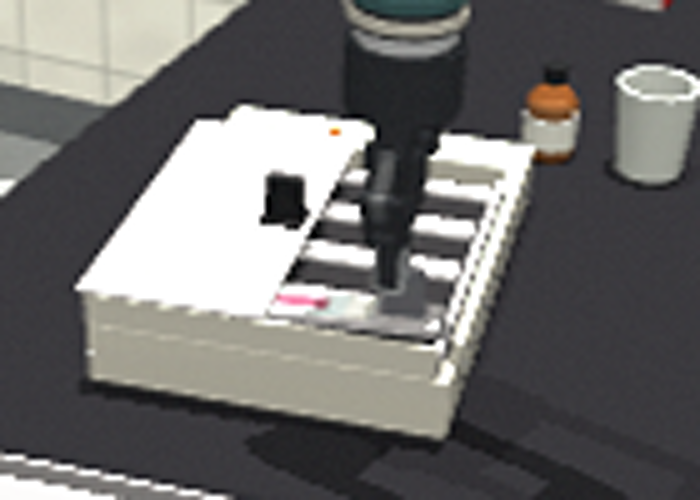

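The last carrier is held with its front raised at (405,300). I draw it out.

Request:
step_arm:
  steps: [-15, 0, 0, 0, -15, 0, -1, 0, -15, 0, -2, 0, -15, 0, -2, 0, -15, 0, -2, 0, -15, 0, -1, 0, -13, 0, 0, 0, 0, 0, 0, 0]

```text
time: 24.75
tool_pos: [0.4456, -0.0845, 0.1239]
tcp_rot: [[0.987, 0.16, -0.001], [0.16, -0.987, 0.001], [-0.001, -0.001, -1.0]]
contact_force: [-0.2, 0.4, -1.9]
finger_gap: 0.127
finger_force: 29.5
```

Request:
step_arm:
  steps: [-5, 0, -25, 0, -5, 0, -25, 0, 0, 0, -25, 0, 0, 0, -25, 0, 0, 0, -15, 0, 0, 0, 0, 0]

```text
time: 25.35
tool_pos: [0.4389, -0.0866, 0.2421]
tcp_rot: [[0.987, 0.16, 0.006], [0.16, -0.987, -0.002], [0.006, 0.003, -1.0]]
contact_force: [0.0, -0.3, -1.9]
finger_gap: 0.129
finger_force: 29.6
```

```bash
python3 -c "
from plan import *
k=W(-.075,.07,TQ);plan((*k,.225,.14),(*k,.09,.14))
from h import *
s=snap('side','s15.png');look(s,'side','carrier')
"
```

```text
t 25.4 p [ 0.4389 -0.0866  0.2421] yaw 0.161 q6 1.09 F [ 0.  -0.3 -1.9]
[15.3,-34.4,1.7,0.002,15.2,-34.4,1.7,0.002,15.2,-34.4,1.7,0.002,15.1,-34.5,1.7,0.002,15.0,-34.5,1.7,0.002,15.0,-34.5,1.7,0.002,14.9,-34.6,1.7,0.002,14.8,-34.6,1.7,0.002,14.7,-34.6,1.7,0.002,14.7,-34.7,1.7,0.002,0.0,0.0,33.8,-0.0,0.0,0.0,33.8,-0.0]
[0.0,0.0,33.8,-0.0,0.0,0.0,33.8,-0.0]
side carrier 0.8 [0.595 0.227 0.015] [283. 256.]
side carrier 0.8 [ 0.487 -0.075  0.2  ] [359. 161.]
```

Request:
step_arm:
  steps: [15.2, -34.4, 1.7, 0.002, 15.2, -34.4, 1.7, 0.002, 15.2, -34.4, 1.7, 0.002, 15, -34.5, 1.7, 0.002, 15, -34.5, 1.7, 0.002, 15, -34.5, 1.7, 0.002, 15, -34.6, 1.7, 0.002, 14.8, -34.6, 1.7, 0.002, 14.7, -34.6, 1.7, 0.002, 14.7, -34.7, 1.7, 0.002, 0, 0, 20, 0, 0, 0, 30, 0]

```text
time: 26.65
tool_pos: [0.5334, 0.2794, 0.1712]
tcp_rot: [[0.99, 0.143, 0.001], [0.143, -0.99, 0.001], [0.001, -0.001, -1.0]]
contact_force: [0.4, -0.2, -0.6]
finger_gap: 0.13
finger_force: 29.7
```

Request:
step_arm:
  steps: [0, 0, 31, 0, 0, 0, 31, 0, 0, 0, 20, 0, 0, 0, 0, 0, 0, 0, 0, 0]

```text
time: 27.15
tool_pos: [0.5322, 0.2773, 0.0887]
tcp_rot: [[0.99, 0.14, -0.003], [0.14, -0.99, -0.001], [-0.003, 0.001, -1.0]]
contact_force: [0.9, -0.3, -0.8]
finger_gap: 0.131
finger_force: 29.7
```

```bash
python3 -c "
from plan import *
k=W(-.075,.07,TQ);plan((*k,.06,.14),(*k,.049,.14),vmax=10)
from h import *
s=snap('side','s16.png');look(s,'side','carrier')
"
```

```text
t 27.1 p [0.5322 0.2773 0.0887] yaw 0.141 q6 1.82 F [ 0.9 -0.3 -0.8]
[0.9,0.1,9.6,0.0,0.9,0.1,9.6,0.0,0.9,0.1,9.6,0.0,0.0,0.0,5.5,-0.0,0.0,0.0,5.5,-0.0]
side carrier 0.89 [0.625 0.224 0.014] [275. 253.]
side carrier 0.62 [0.64  0.156 0.012] [281. 238.]
side carrier 0.58 [0.587 0.287 0.049] [275. 261.]
```

Request:
step_arm:
  steps: [1, 0, 10, 0, 1, 0, 10, 0, 1, 0, 10, 0, 0, 0, 6, 0, 0, 0, 3, 0, 0, 0, 1, 0, 0, 0, 0, 0]

```text
time: 27.95
tool_pos: [0.5361, 0.278, 0.0505]
tcp_rot: [[0.99, 0.14, 0.001], [0.14, -0.99, 0.0], [0.001, -0.0, -1.0]]
contact_force: [-2.2, 0.3, 0.2]
finger_gap: 0.133
finger_force: 30.0
```

Request:
step_arm:
  steps: [0, 0, 1, 0, 0, 0, 0, 0]

```text
time: 28.15
tool_pos: [0.5364, 0.2781, 0.0499]
tcp_rot: [[0.99, 0.14, 0.001], [0.14, -0.99, 0.0], [0.001, -0.0, -1.0]]
contact_force: [-2.1, -0.4, 2.6]
finger_gap: 0.128
finger_force: 30.1
```

Request:
step_arm:
  steps: [0, 0, 0, 0, 0, 0, 0, 0, 0, 0, 0, 0, 0, 0, 0, 0, 0, 0, -20, 0, 0, 0, -40, 0, 0, 0, -40, 0, 0, 0, -20, 0, 0, 0, 0, 0]
  grip: 40

```text
time: 29.05
tool_pos: [0.5381, 0.2788, 0.1742]
tcp_rot: [[0.99, 0.14, 0.009], [0.14, -0.99, 0.003], [0.009, -0.002, -1.0]]
contact_force: [0.3, -0.0, 0.1]
finger_gap: 0.469
finger_force: 0.0
```

```bash
python3 -c "
from plan import *
k=W(.025,.045);print(k);plan((*k,.19,.155))
from h import *
s=snap('side','s17.png');look(s,'side','carrier');look(s,'side','shutter_handle')
"
```

```text
(np.float64(0.6636594447998229), np.float64(-0.14771915254014195))
t 29.1 p [0.5381 0.2788 0.1742] yaw 0.141 q6 1.81 F [ 0.3 -0.   0.1]
[5.4,36.7,-1.3,-0.001,5.3,36.7,-1.3,-0.001,5.3,36.7,-1.3,-0.001,5.2,36.7,-1.3,-0.001,5.2,36.7,-1.3,-0.001,5.1,36.7,-1.3,-0.001,5.1,36.7,-1.3,-0.001,5.1,36.7,-1.3,-0.001,5.0,36.7,-1.3,-0.001,5.0,36.7,-1.3,-0.001,4.9,36.7,-1.3,-0.001,4.9,36.7,-1.3,-0.001]
side carrier 0.74 [0.588 0.287 0.012] [275. 271.]
side carrier 0.6 [0.595 0.225 0.012] [283. 257.]
side carrier 0.57 [0.611 0.157 0.011] [290. 241.]
side shutter_handle 0.72 [ 0.669 -0.149  0.082] [315. 172.]
side shutter_handle 0.25 [ 0.599 -0.143  0.054] [332. 184.]
side shutter_handle 0.21 [ 0.632 -0.331  0.083] [343. 154.]
```

Request:
step_arm:
  steps: [5.3, 36.7, -1, -0.001, 5.3, 36.7, -1, -0.001, 5.3, 36.7, -1, -0.001, 5.2, 36.7, -1, -0.001, 5.2, 36.7, -1, -0.001, 5.1, 36.7, -1, -0.001, 5.1, 36.7, -1, -0.001, 5.1, 36.7, -1, -0.001, 5, 36.7, -1, -0.001, 5, 36.7, -1, -0.001, 5, 36.7, -1, -0.001, 5, 36.7, -1, -0.001]

```text
time: 30.4
tool_pos: [0.6602, -0.15, 0.1779]
tcp_rot: [[0.988, 0.152, -0.005], [0.152, -0.988, 0.002], [-0.005, -0.002, -1.0]]
contact_force: [-0.4, 0.1, 1.8]
finger_gap: 0.471
finger_force: 0.0
```

Request:
step_arm:
  steps: [0, 0, 0, 0, 0, 0, 0, 0]

```text
time: 30.6
tool_pos: [0.6601, -0.1494, 0.178]
tcp_rot: [[0.989, 0.15, -0.005], [0.15, -0.989, 0.002], [-0.004, -0.003, -1.0]]
contact_force: [0.1, 0.7, 0.4]
finger_gap: 0.465
finger_force: 0.0
```

```bash
python3 -c "
from plan import *
plan((*W(.025,.045),.108,.155))
from h import *
s=snap('side','s18.png')
b=cv2.imread('pics/s18.png')[90:310,190:430]
cv2.imwrite('pics/m18.png',cv2.resize(b,(640,587),interpolation=2))
"
```

```text
t 30.6 p [ 0.6601 -0.1494  0.178 ] yaw 0.151 q6 1.11 F [0.1 0.7 0.4]
[1.9,-0.5,35.0,-0.002,1.9,-0.5,35.0,-0.002]
```

View pics/m18.png

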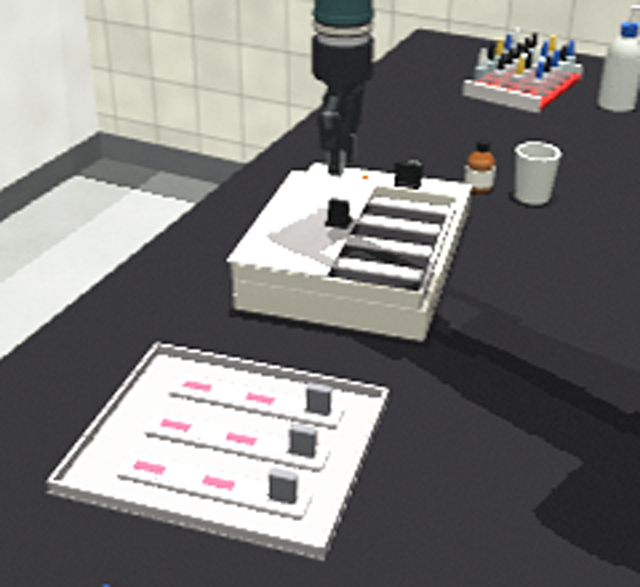

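Three carriers lie flat in the tray, the deck is empty, and the gripper is above the handle at (340,212). I grip it and draw the shutter.

Request:
step_arm:
  steps: [2, 0, 35, -0.002, 2, 0, 30, -0.002, 0, 0, 5, 0, 0, 0, 0, 0]

```text
time: 31.05
tool_pos: [0.6638, -0.1465, 0.1092]
tcp_rot: [[0.987, 0.158, -0.004], [0.158, -0.987, 0.001], [-0.004, -0.002, -1.0]]
contact_force: [0.5, 0.0, 1.7]
finger_gap: 0.466
finger_force: 0.0
```

Request:
step_arm:
  steps: [0, 0, 0, 0, 0, 0, 0, 0, 0, 0, 0, 0, 0, 0, 0, 0, 0, 0, 0, 0]
  grip: 0

```text
time: 31.55
tool_pos: [0.6664, -0.1497, 0.114]
tcp_rot: [[0.988, 0.155, 0.005], [0.155, -0.988, -0.003], [0.005, 0.004, -1.0]]
contact_force: [1.1, -4.9, 6.8]
finger_gap: 0.132
finger_force: 34.5
```

Request:
step_arm:
  steps: [-15, 0, 0, 0, -15, 0, 0, 0, -15, 0, 0, 0, -15, 0, 0, 0, -15, 0, 0, 0, -15, 0, 0, 0, -12, 0, 0, 0, -8, 0, 0, 0, 0, 0, 0, 0]

```text
time: 32.45
tool_pos: [0.5567, -0.1669, 0.114]
tcp_rot: [[0.988, 0.155, 0.004], [0.155, -0.988, -0.003], [0.003, 0.004, -1.0]]
contact_force: [-1.4, -5.3, 8.0]
finger_gap: 0.132
finger_force: 34.8
```

Request:
step_arm:
  steps: [-3, 0, 0, 0, -3, 0, 0, 0, -3, 0, 0, 0, -3, 0, 0, 0, 0, 0, 0, 0]

```text
time: 32.95
tool_pos: [0.5495, -0.168, 0.114]
tcp_rot: [[0.988, 0.156, 0.014], [0.156, -0.988, -0.003], [0.014, 0.005, -1.0]]
contact_force: [12.8, -3.1, 1.1]
finger_gap: 0.132
finger_force: 33.9
```

A force of 12.8 N means the shutter is at its stop. I release, rise and check.

Request:
step_arm:
  steps: [0, 0, 0, 0, 0, 0, 0, 0, 0, 0, 0, 0, 0, 0, 0, 0, 0, 0, -20, 0, 0, 0, -40, 0, -20, 0, -40, 0, -40, 0, 0, 0, -40, 0, 0, 0, -40, 0, 0, 0, -40, 0, 0, 0]
  grip: 40

```text
time: 34.05
tool_pos: [0.365, -0.195, 0.2109]
tcp_rot: [[0.988, 0.157, -0.0], [0.157, -0.988, 0.0], [-0.0, -0.0, -1.0]]
contact_force: [-0.6, -1.0, -0.0]
finger_gap: 0.472
finger_force: 0.0
```

Request:
step_arm:
  steps: [0, 40, 0, 0, 0, 40, 0, 0, 0, 40, 0, 0, 0, 40, 0, 0, 0, 0, 0, 0]

```text
time: 34.55
tool_pos: [0.3913, -0.3569, 0.2098]
tcp_rot: [[0.988, 0.152, -0.002], [0.152, -0.988, 0.0], [-0.001, -0.0, -1.0]]
contact_force: [0.9, 0.4, 0.7]
finger_gap: 0.469
finger_force: 0.0
```

```bash
python3 -c "
from plan import *
from h import *
s=snap('top','t19.png');s2=snap('side','s19.png');look(s,'top','shutter_handle',2);look(s2,'side','shutter_handle',2)
for v in(.114,.12):print(v,px(s,(*W(.025-v,.045),.116)),px(s2,(*W(.025-v,.045),.116)))
a=cv2.imread('pics/t19.png')[110:250,180:460];b=cv2.imread('pics/s19.png')[130:300,190:400]
cv2.imwrite('pics/m19.png',np.hstack([cv2.resize(x,(400,320),interpolation=2) for x in(a,b)]))
"
```

```text
top shutter_handle 0.57 [ 0.584 -0.161  0.085] [372. 194.]
side shutter_handle 0.6 [ 0.585 -0.144  0.083] [336. 178.]
0.114 [375.41992163 204.86362353] [348.0192662  168.92390232]
0.12 [375.85022586 207.07978903] [349.71990961 169.16942125]
```

View pics/m19.png

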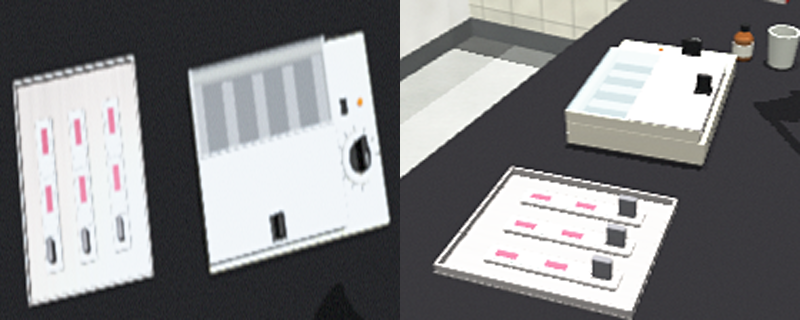

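The shutter covers the lanes, with the handle at (278,225), and all carriers lie flat. I'll check the stroke numerically from the blob shift.

```bash
python3 -c "
from h import *
s=snap('top');s2=snap('side')
def c(f,u,v,r,S,z):
    g=cv2.imread('pics/'+f,0)[v-r:v+r,u-r:u+r].astype(float);w_=np.clip(130-g,0,None);y,x=np.mgrid[v-r:v+r,u-r:u+r]
    q=(w_*x).sum()/w_.sum(),(w_*y).sum()/w_.sum();return np.array(q),ray(S,*q,z)
for a,b,S in((('top0.png',366,166,9),('t19.png',374,209,9),s),(('side0.png',317,170,11),('s19.png',349,174,9),s2)):
    A=c(*a,S,.1);B=c(*b,S,.1);print(A,B,np.linalg.norm(A[1]-B[1]))
"
```

```text
(array([366.2205665 , 166.91502463]), array([ 0.65787224, -0.14694048,  0.1       ])) (array([374.37273607, 208.64482234]), array([ 0.54283781, -0.16486404,  0.1       ])) 0.116422388384256
(array([316.51634463, 170.07692308]), array([ 0.65757878, -0.13637013,  0.1       ])) (array([349.08820327, 174.85420448]), array([ 0.54206715, -0.15443096,  0.1       ])) 0.11691505817427013
```

```bash
python3 -c "
from rig import ctrl
print(ctrl.finish_job())"
```

```text
the job is handed in; nothing more can be done
None
```

I handed the job in at about 35 s with the thermostat at its anticlockwise stop, the three carriers present laid flat in the tray, and the shutter drawn forward until it hit a firm stop; I have no verdict back. The shutter's travel measured 116–118 mm against a 114 mm minimum.

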